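# Put the polishing bar away under its spring flap

### The arm

A 6-joint arm with a two-finger parallel gripper is mounted at the origin on the work surface. World frame = base frame: x ahead of the robot, y to its left, z up, the work surface at z = 0. Lengths are in m, angles in rad, forces in N, time in s.
With the tool pointing down it reaches from about 0.3 to 0.775 m from the base axis. Payload 14.6 kg.
Tool frame: the origin (TCP) lies on the centre line of the jaws, within the pads' length; the fingertips stand 19 mm ahead of it and the grasp point (between the pads) is the TCP (ctrl.tip_reach is the distance from the TCP to the fingertips, in m); x points along the fingers, y is the direction in which the jaws open and shut, and the axes are right-handed (so a half turn about x gives the same grasp; the last joint's range is limited). The gripper opens to 94 mm and grips with 3 to 60 N. Pads are 16 mm wide; open, the fingers measure 119 mm over their backs; the gripper's body (75 mm by 177 mm) begins 78 mm behind the grasp point.
Start: joints at [1.227, 0.3, 1.521, -0, 1.321, -0.067], TCP at [0.15, 0.529, 0.224] pointing down, gripper open.
Joint ranges: [-3.03, 3.03], [-0.79, 2.21], [0.23, 2.52], [-1.04, 4.18], [0, 3.07], [-2.55, 2.55]. Speed limits (rad/s): [2.22, 2.22, 2.57, 3.14, 3.14, 3.14].

### API

Orientations are given as [roll, pitch, yaw] about the fixed x, y, z axes, in that order (R = Rz(yaw) Ry(pitch) Rx(roll)).
In Python, from station import ctrl, optics, models gives the robot as it stands. The module is installed in compiled form; this text tells all that it offers.
- The arm moves only by the tool arm_command, never from a script. Its argument "deltas" is a list of rows, each an object with "translation": the shift along the tool's x, y, z in units of 25 mm (1.0 is 25 mm), a list of three; "turn": the turn, a rotation vector about the tool's x, y, z in units of 5 degrees (1.0 is 5 degrees), a list of three. In form: [{"translation": [x, y, z], "turn": [rx, ry, rz]}, ...]. A call has 1 to 12 rows; each row is the pose to reach, as a shift and turn from the pose commanded when the call began, along the tool's axes at that moment; what a row does not reach only later rows make up. A row lasts 1/12 s, in which the tool goes at most 41.7 mm and 7.16 degrees, less where a joint would pass 70% of its speed; a pose out of reach is approached as far as the arm can. A call with a gripper value outside its range is refused whole. "gripper" is the finger opening in mm, from 0 to 94, set as the call begins (left out, the last holds). The fingers move at their own pace and stop on an object; "force" is the grip in N (left out, the last holds). Time passes only in rows, so rows that repeat a pose let the fingers close. It gives the time, the measured TCP pose, the force and the opening at its end, in the units of the state.
- ctrl.get_obs(): the state, without advancing time (a new reading comes with each control period).
- optics.camera(name): name is "scene" or "side" or "wrist"; returns the picture (384x512x3 uint8, red, green, blue); there is no depth.
- optics.get_calibration(name): a dict with "K" (3x3 intrinsics, pixels), "origin" and "orientation" of the camera in the world. Camera axes: x right, y down, z forward; pixel columns grow to the right and rows downward; lengths in m; the calibration is good to about 2 mm. A picture is of the moment at which its call begins: read the wrist's pose just before it. get_calibration takes no time and is no camera call; for the wrist camera it gives the pose at the moment of the call.
- ctrl.hand_in(): hands the job in, once; it reports no verdict.
Trained networks look in the newest picture that a camera, given by its name, has taken for a name from the list of things; names that differ only in an ending like _2 or _b are one class to them, and where a whole thing is asked for, a point or a joint stands for the part that bears it (a point fixed in the world has none). Each returns a list of dicts, best first, with "score" (0 to 1); they miss things now and then, are a little off and sometimes report something else, mostly with a low value. They report only what shows in the picture. A call takes as long as a camera call.
- models.look_for(target, camera): "box" ([left, top, right, bottom] in pixels, round what is visible of it).
- models.cut_out(target, camera): "pixels" (384x512 bool, what is visible of it) and "box" ([left, top, right, bottom] in pixels, round what is visible of it).
- models.mark_of(target, camera): "at" ([column, row] in pixels: a listed point, or the origin of a listed thing).
The state is a dict: "time_s": time; "qpos": joint angles; "joint_vel": joint speeds; "tau": joint torques, N m; "ee_pos": TCP position; "eef_rot": TCP orientation; "force": force on the tool from outside, world axes, zero at the start; "moment": the same for the moment, N m; "grip_width": finger opening in m.
Only numpy, scipy, OpenCV 4.12 (cv2) and the standard library are available. Lean on these libraries where they do the work, as an engineer would, in place of code of your own. Each camera call takes 0.05 s, during which the arm holds its last target.

### The job

Put the brown bar of polishing compound away in its dust-proof dock: press the long steel bar down with one fingertip and hold it, so that the spring flap stands open, and meanwhile push the compound along the channel with the other fingertip until it is fully home against the back stop. Then draw the fingers back out and let the flap spring shut over it. Do not grip, lift or tip the compound, and leave the other things on the bench alone.

Things in the scene. Friction and masses are not known exactly. Their poses are not given: they have to be found in the camera images.
- dock: Dock, fixed to the bench: wooden block 198 long (x -132 to +66), 52 wide, 22 mm high, with a channel along its top. Origin: on the bench surface under the channel's centre line, at the flap's front edge. x runs along the channel inwards (push direction), y to the left (press bar side), z up. Sizes and positions below are in mm in this frame.
- entry (a point): Point on the channel floor (z = 22), centre line, at the flap's front edge (x = 0). Channel clear width 30 (y -15 to +15), sides 3 thick. Nearer (x -132 to 0) it is open above, with kerbs 8 high. From x = 0 to 62 it is a pocket under the flap: right wall up to z = 49.5, left wall up to z = 36.
- stop (a point): Foot of the back stop: centre of its face on the channel floor, at x = 62, z = 22. The stop is a wall up to z = 49.5.
- rod (a point): Point on the flap's hinge axis at x = 0, y = 21, z = 40: a 7 mm steel rod along x from -126 to +66, with end posts (x -130 to -124 and 66 to 72, 8 wide) up to z = 45. Press bar lies left of the rod, flap right of it; they are one piece.
- flap (a joint): Flap angle, rad: 0 shut, grows as it opens, stop at 1.3. A spring shuts it (0.064 N m, plus 0.08 per rad: 3 to 7 N of push 25 mm out on the press bar). It swings up to the left; at 1.1 its top is near z = 80 and the channel is free right of y = 10, so from 1.0 on a fingertip up to 14 mm thick, centred in the channel, passes beside it.
- flap_front (a point): Front edge of the flap, middle, top face (moves with it). Shut, the flap is a level aluminium plate, x 0 to 64, y -16 to +25, underside z = 50, 3 thick. A tongue at its front edge (y -3 to +16) hangs to z = 41, lower than the compound's top (46): the compound cannot enter until the flap has risen.
- bar_mid (a point): Centre of the press bar (flap_c0 in rules), a smooth steel plate left of the rod, 144 long (x -122 to +22), 4 thick, reaching 3 to 52 mm out from the rod axis. The point is at x = -50, 27.5 mm out, and moves with it. Flap shut, it slopes up to the left at 45 degrees; pressed down it opens the flap by the same angle. A finger can slide along it.
- bar_edge (a point): Middle of the press bar's outer long edge, 52 mm from the rod axis; z = 77 with the flap shut. With one fingertip centred in the channel and the fingers 35 to 45 mm apart, the other tip meets the press bar some 20 to 30 mm out from the rod; both tips at z = 31 then hold the flap at 1.1 to 1.25 rad.
- wax_bar: Brown bar of polishing compound, loose, 50 long (x), 25 wide (y), 24 high, 50 to 100 g, lying lengthwise on the channel floor in front of the flap. Origin: centre of its underside. Fully home, its front end touches the back stop: origin at x = 37, z = 22 in the dock's frame.
- jar: Glass jar with white lid, 72 mm across, 95 high; origin under its centre. Not part of the work.
- solder_disc: Round soldering turntable, white disc on a black foot, 100 mm across, 32 high; origin under its centre. Not part of the work.
- ring_stick: Small upright steel ring-sizing stick, 34 mm across the foot, 95 high; origin under its centre. Not part of the work.
- spare_bar: Pale spare bar 75 x 35 x 26 mm lying on the bench; origin under its centre. Not part of the work.

How it is judged:
On the way, in this order (a step that is already met when the one before it is completed fails the run):
1. the flap is held open by a finger on the press bar, the compound still outside (value of joint flap above 0.85 rad and contact force between the fingers and flap_c0 above 0.5 N and x of wax_bar in the frame of dock below -0.025 m), for 0.2 s.
2. the compound has been pushed fully home while a finger holds the flap open (value of joint flap above 0.75 rad and contact force between the fingers and flap_c0 above 0.5 N and x of wax_bar in the frame of dock above 0.031 m), for 0.1 s.
At the end, for the whole second after the job is handed in: The compound lies flat on the pocket's floor, within 6 mm of the back stop, at rest, and the flap is shut over it (within 0.06 rad) (x of wax_bar in the frame of dock above 0.031 m and y of wax_bar in the frame of dock between -0.006 and 0.006 m and z of wax_bar in the frame of dock between 0.019 and 0.025 m and value of joint flap below 0.06 rad and linear speed of wax_bar below 0.01 m/s); the robot touches nothing.
It fails at once if the compound is lifted off the channel floor (more than 8 mm) (z of wax_bar in the frame of dock above 0.03 m).
It fails at once if the compound is tipped (more than 0.3 rad) (angle between wax_bar's own z axis and vertical above 0.3 rad).
It fails at once if another thing on the bench is disturbed (moved more than 15 mm) (distance of any of jar, solder_disc, ring_stick, spare_bar from where it was at the start of the episode above 0.015 m).
It also fails if it takes over 48 s, if anything falls off the work surface, if the arm or the gripper's body presses on something with over 40 N, if the wrist force passes 120 N, or if a joint passes its speed limit or range.

## Working session

There is one attempt and no reset: what is moved stays moved. The work goes in short steps, Python scripts to look and compute and a tool call to move; the robot and the scene stay as the last step left them, time stands still between calls to the robot, and variables do not carry over. Pictures are saved under pics/ and viewed, and the job is handed in when it is done.

Besides the shell and the picture viewer there is one more tool, called after "Request:" as name(argument=value, ...), one argument or row to a line, values as JSON. arm_command: Moves the arm, as the interface text tells. Its arguments: {"type":"object","properties":{"deltas":{"type":"array"},"gripper":{"type":"number"},"force":{"type":"number"}},"required":["deltas"]}

```bash
mkdir -p pics; cat > h.py <<'E'
import numpy as np,cv2
from station import ctrl,optics,models
from scipy.spatial.transform import Rotation as R
def snap(n,f):
    im=optics.camera(n); cv2.imwrite('pics/'+f,cv2.cvtColor(im,cv2.COLOR_RGB2BGR)); return im
E
python3 - <<'E'
from h import *
print(ctrl.get_obs(), ctrl.tip_reach)
for n in ['scene','side','wrist']:
    snap(n,n+'0.png'); c=optics.get_calibration(n); print(n,c)
    for t in ['entry','stop','rod','flap_front','bar_mid','bar_edge','wax_bar','dock']:
        r=models.mark_of(t,n); print(t,[(np.round(d['at'],1).tolist(),round(d['score'],2)) for d in r[:2]])
E
```

```text
{'time_s': 0.0, 'qpos': array([ 1.22741838e+00,  3.00480032e-01,  1.52156515e+00, -1.82399890e-06,
        1.32074238e+00, -6.66107597e-02]), 'joint_vel': array([-7.59099236e-04,  9.68242401e-05,  1.53064968e-03, -5.13649438e-04,
       -1.70603986e-03, -6.75207203e-04]), 'tau': array([-1.30441786e-04, -5.31802976e+01, -3.52743852e+01,  7.08482321e-02,
        2.43696116e-02, -1.10207927e-04]), 'ee_pos': array([0.15021214, 0.52883494, 0.22388817]), 'eef_rot': array([-1.63592855,  1.56960141, -1.91269528]), 'force': array([-1.1773243 ,  0.26779073, -0.16498816]), 'moment': array([-0.02456623, -0.01477659,  0.03122131]), 'grip_width': 0.09388111366647858} 0.019
scene {'K': array([[474.36969494,   0.        , 244.54997928],
       [  0.        , 474.36969494, 194.16236653],
       [  0.        ,   0.        ,   1.        ]]), 'origin': array([1.16995503, 0.32697605, 1.00837841]), 'orientation': array([-2.57589699, -0.01087974,  2.02528981])}
entry [([162.6, 160.4], 0.71)]
stop [([155.5, 176.1], 0.78)]
rod [([172.8, 150.7], 0.9), ([163.1, 158.1], 0.48)]
flap_front [([162.9, 152.6], 0.93)
[... 397 characters left out ...]
rray([-2.32115481,  0.01593798, -0.36202152])}
entry [([282.3, 268.8], 0.86)]
stop [([304.5, 254.9], 0.69)]
rod [([276.4, 253.8], 0.86)]
flap_front [([280.7, 255.1], 0.88), ([280.7, 271.3], 0.72)]
bar_mid [([257.9, 252.4], 0.91)]
bar_edge [([251.1, 244.4], 0.57)]
wax_bar [([263.6, 274.1], 0.58)]
dock [([283.1, 272.6], 0.72)]
wrist {'K': array([[280.9484077 ,   0.        , 247.97684662],
       [  0.        , 280.9484077 , 193.57716581],
       [  0.        ,   0.        ,   1.        ]]), 'origin': array([0.07063404, 0.5516462 , 0.38404697]), 'orientation': array([2.85664596e+00, 1.11356270e-03, 1.29387748e+00])}
entry []
stop []
rod []
flap_front []
bar_mid []
bar_edge []
wax_bar []
dock []
```

View pics/scene0.png

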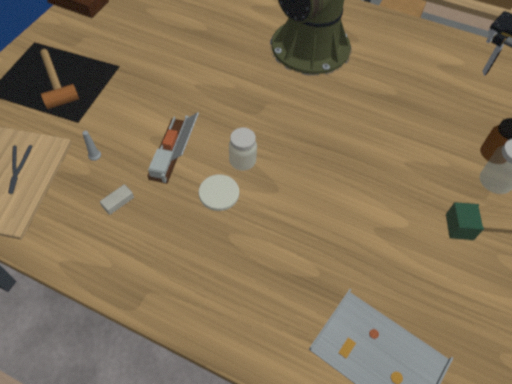

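View pics/side0.png

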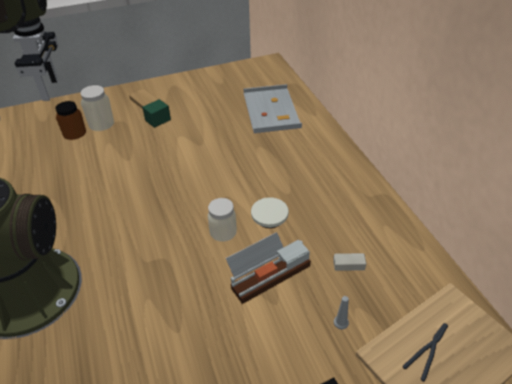

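```bash
cat >> h.py <<'E'
from scipy.optimize import least_squares
def cam(n):
    c=optics.get_calibration(n); return c['K'],np.array(c['origin']),R.from_euler('xyz',c['orientation']).as_matrix()
def proj(C,P):
    K,o,M=C; q=(np.atleast_2d(P)-o)@M; q=q@K.T; return q[:,:2]/q[:,2:]
# dock-frame mm
PT={'entry':(0,0,22),'stop':(62,0,22),'rod':(0,21,40),'flap_front':(0,4.5,53),
 'bar_mid':(-50,21+27.5*.7071,40+27.5*.7071),'bar_edge':(-50,21+52*.7071,77),'dock':(0,0,0)}
def d2w(p,P):
    c,s=np.cos(p[2]),np.sin(p[2]); P=np.atleast_2d(P)/1000.
    return np.c_[p[0]+c*P[:,0]-s*P[:,1],p[1]+s*P[:,0]+c*P[:,1],P[:,2]]
E
python3 - <<'E'
from h import *
S=cam('scene');D=cam('side')
obs=[(S,'entry',(162.6,160.4)),(S,'stop',(155.5,176.1)),(S,'rod',(172.8,150.7)),(S,'flap_front',(162.9,152.6)),(S,'bar_mid',(184.2,136.1)),(S,'bar_edge',(191.6,133.9)),(S,'dock',(164.3,164.6)),
(D,'entry',(282.3,268.8)),(D,'stop',(304.5,254.9)),(D,'rod',(276.4,253.8)),(D,'flap_front',(280.7,255.1)),(D,'bar_mid',(257.9,252.4)),(D,'bar_edge',(251.1,244.4)),(D,'dock',(283.1,272.6))]
f=lambda p:np.concatenate([proj(C,d2w(p,PT[n]))[0]-np.array(u) for C,n,u in obs])
best=min((least_squares(f,[.4,-.1,a],loss='soft_l1') for a in np.arange(-3,3.2,.7)),key=lambda r:r.cost)
print(best.x,best.cost)
for (C,n,u),r in zip(obs,f(best.x).reshape(-1,2)): print(n,np.round(r,1))
E
```

```text
[ 0.59224418 -0.17226174  0.18793281] 23.59088498084546
entry [ 2.4 -3.2]
stop [0.9 0.1]
rod [-0.9  4. ]
flap_front [ 2.2 -2.4]
bar_mid [0.6 0.6]
bar_edge [-0.9 -0.2]
dock [ 1.8 -2.4]
entry [ 1.  -2.8]
stop [-0.1  0.3]
rod [2.3 1.7]
flap_front [1.8 1.5]
bar_mid [-1.3  1.2]
bar_edge [ 1.6 -0.3]
dock [ 0.1 -1. ]
```

```bash
cat >> h.py <<'E'
def delta(target_pos,target_R,base=None):
    o=ctrl.get_obs() if base is None else base
    R0=R.from_euler('xyz',o['eef_rot']).as_matrix()
    t=R0.T@(np.array(target_pos)-o['ee_pos'])/.025
    r=R.from_matrix(R0.T@target_R).as_rotvec(degrees=True)/5
    return t,r
def toolR(yaw,s=1):
    # tool x down, tool y along s*dock y
    y=s*np.array([-np.sin(yaw),np.cos(yaw),0]); x=np.array([0,0,-1.]); return np.c_[x,y,np.cross(x,y)]
E
python3 - <<'E'
from h import *
p=[ 0.59224418,-0.17226174,0.18793281]
o=ctrl.get_obs(); print(R.from_euler('xyz',o['eef_rot']).as_matrix().round(3)); print(cam('wrist')[2].round(3))
for n in ['scene','side']:
  for t in ['wax_bar','jar','ring_stick']:
    snap(n,'t.png'); 
    print(n,t,[(b['box'],b['score']) for b in models.look_for(t,n)[:2]])
t=d2w(p,(-60,26,0))[0]; print(t)
t[2]=.20
for s in (1,-1): print(s,delta(t,toolR(p[2],s)))
E
```

```text
[[ 0.     0.273  0.962]
 [ 0.     0.962 -0.273]
 [-1.     0.     0.   ]]
[[ 0.273  0.923  0.27 ]
 [ 0.962 -0.262 -0.078]
 [-0.001  0.281 -0.96 ]]
scene wax_bar [([160.6, 130.5, 180.8, 150.4], 0.73)]
scene jar [([231.2, 134.5, 258.5, 169.7], 0.85)]
scene ring_stick [([84.1, 128.9, 100.3, 161.1], 0.52)]
side wax_bar [([254.8, 261.7, 275.0, 280.9], 0.75)]
side jar [([206.3, 195.5, 236.0, 241.3], 0.59)]
side ring_stick [([333.1, 299.5, 348.6, 331.8], 0.9), ([224.1, 232.0, 309.0, 302.2], 0.18)]
[ 0.52844309 -0.15792924  0.        ]
1 (array([  0.97847881, -22.29890269,  22.06000519]), array([-5.32598641e+00, -2.19965524e-06,  5.10197974e-04]))
-1 (array([  0.97847881, -22.29890269,  22.06000519]), array([3.06740136e+01, 6.95416179e-04, 2.99820054e-06]))
```

Request:
arm_command(
  deltas=[
    {"translation": [0, -1, 1], "turn": [-0.25, 0, 0]},
    {"translation": [0, -2, 2], "turn": [-0.5, 0, 0]},
    {"translation": [0, -3, 3], "turn": [-0.75, 0, 0]},
    {"translation": [0, -4, 4], "turn": [-1, 0, 0]},
    {"translation": [0, -5, 5], "turn": [-1.25, 0, 0]},
    {"translation": [0, -6, 6], "turn": [-1.5, 0, 0]},
    {"translation": [0, -7, 7], "turn": [-1.75, 0, 0]},
    {"translation": [0, -8, 8], "turn": [-2, 0, 0]},
    {"translation": [0, -9, 9], "turn": [-2.25, 0, 0]},
    {"translation": [0, -10, 10], "turn": [-2.5, 0, 0]},
    {"translation": [0, -11, 11], "turn": [-2.65, 0, 0]},
    {"translation": [0, -11.5, 11.5], "turn": [-2.65, 0, 0]},
  ],
  gripper=40,
)

```text
time_s: 2.95
ee_pos: [0.3493, 0.1714, 0.2247]
eef_rot: [-0.16, 1.57, -0.206]
force: [-0.3, 0.4, 1.1]
grip_width: 0.0403
```

```bash
python3 - <<'E'
from h import *
p=[ 0.59224418,-0.17226174,0.18793281]
t=d2w(p,(-60,26,0))[0]; t[2]=.20
print(ctrl.get_obs()['ee_pos'],ctrl.get_obs()['qpos'],delta(t,toolR(p[2],1)))
E
```

```text
[0.34933285 0.17135787 0.22466867] [ 3.62094943e-01 -6.96591846e-02  1.93264248e+00 -4.11473843e-04
  1.27799263e+00 -1.16235567e+00] (array([  0.99385339, -12.82622668,   7.76470254]), array([-2.68327441e+00,  8.08457069e-03,  2.30023553e-03]))
```

Request:
arm_command(
  deltas=[
    {"translation": [0, -1.1, 0.65], "turn": [-0.22, 0, 0]},
    {"translation": [0, -2.2, 1.3], "turn": [-0.45, 0, 0]},
    {"translation": [0, -3.3, 1.95], "turn": [-0.67, 0, 0]},
    {"translation": [0, -4.4, 2.6], "turn": [-0.9, 0, 0]},
    {"translation": [0, -5.5, 3.3], "turn": [-1.12, 0, 0]},
    {"translation": [0, -6.6, 4.0], "turn": [-1.35, 0, 0]},
    {"translation": [0.2, -7.7, 4.65], "turn": [-1.6, 0, 0]},
    {"translation": [0.4, -8.8, 5.3], "turn": [-1.85, 0, 0]},
    {"translation": [0.6, -9.9, 6.0], "turn": [-2.1, 0, 0]},
    {"translation": [0.8, -11, 6.65], "turn": [-2.3, 0, 0]},
    {"translation": [1.0, -12.1, 7.3], "turn": [-2.5, 0, 0]},
    {"translation": [1.0, -12.8, 7.75], "turn": [-2.68, 0, 0]},
  ],
)

```text
time_s: 3.95
ee_pos: [0.5277, -0.1569, 0.1983]
eef_rot: [2.758, 1.57, 2.946]
force: [0.6, 0.8, 0.2]
grip_width: 0.0404
```

Request:
arm_command(
  deltas=[
    {"translation": [0, 0, 0], "turn": [0, 0, 0]},
    {"translation": [0, 0, 0], "turn": [0, 0, 0]},
    {"translation": [0, 0, 0], "turn": [0, 0, 0]},
  ],
)

```text
time_s: 4.2
ee_pos: [0.527, -0.154, 0.1994]
eef_rot: [2.328, 1.57, 2.516]
force: [-1.2, 0.6, -0.0]
grip_width: 0.0402
```

```bash
python3 - <<'E'
from h import *
S=cam('scene');D=cam('side');W=cam('wrist')
C={'scene':S,'side':D,'wrist':W}
snap('wrist','wrist1.png'); snap('side','side1.png'); snap('scene','scene1.png')
obs=[]
for n in C:
  for t in list(PT)+['wax_bar']:
    r=models.mark_of(t,n); print(n,t,[(np.round(d['at'],1).tolist(),round(d['score'],2)) for d in r[:2]])
    if r and t!='wax_bar' and r[0]['score']>.5: obs.append((n,t,r[0]['at']))
f=lambda p:np.concatenate([(proj(C[n],d2w(p,PT[t]))[0]-np.array(u))*(.7 if n=='wrist' else 1) for n,t,u in obs])
b=least_squares(f,[.592,-.172,.188],loss='soft_l1'); print(b.x,b.cost)
for (c,n,u),r in zip(obs,f(b.x).reshape(-1,2)): print(c,n,np.round(r,1))
ow=[o for o in obs if o[0]=='wrist']
f2=lambda p:np.concatenate([(proj(C[n],d2w(p,PT[t]))[0]-np.array(u)) for n,t,u in ow])
b=least_squares(f2,[.592,-.172,.188],loss='soft_l1'); print('wrist',b.x,f2(b.x).round(1))
E
```

```text
scene entry [([165.6, 156.5], 0.87)]
scene stop [([156.9, 175.9], 0.73), ([165.1, 157.8], 0.25)]
scene rod [([173.4, 153.4], 0.7), ([163.1, 160.1], 0.7)]
scene flap_front [([164.0, 151.7], 0.62)]
scene bar_mid [([181.4, 138.3], 0.74)]
scene bar_edge [([190.0, 133.2], 0.76)]
scene dock [([165.8, 162.9], 0.65)]
scene wax_bar [([167.9, 142.3], 0.77)]
side entry [([281.9, 267.0], 0.85)]
side stop [([304.5, 254.8], 0.83), ([264.9, 274.5], 0.59)]
side rod [([275.5, 254.2], 0.69)]
side flap_front [([282.9, 257.5], 0.72)]
side bar_mid [([253.7, 253.1], 0.91), ([223.6, 230.6], 0.42)]
side bar_edge [([249.1, 242.6], 0.96)]
side dock [([281.5, 271.5], 0.76), ([282.0, 263.9], 0.22)]
side wax_bar [([267.4, 275.6], 0.71)]
wrist entry [([223.4, 224.2], 0.7), ([224.9, 234.6], 0.27)]
wrist stop [([254.5, 195.8], 0.33)]
wrist rod [([239.4, 230.8], 0.71)]
wrist flap_front [([226.5, 235.2], 0.8)]
wrist bar_mid [([256.0, 193.8], 0.9)]
wrist bar_edge [([272.3, 200.6], 0.94), ([226.0, 214.4], 0.69)]
wrist dock [([230.0, 216.9], 0.88), ([369.2, 176.9], 0.49)]
wrist wax_bar [([222.1, 187.7], 0.9), ([225.7, 226.0], 0.53)]
[ 0.58979781 -0.1727662   0.20772602] 23.063729789754156
scene entry [-0.3 -0.1]
scene stop [ 0.3 -0.4]
scene rod [-1.2  0.4]
scene flap_front [ 1.4 -2.3]
scene bar_mid [ 3.5 -2.6]
scene bar_edge [ 0.7 -0.6]
scene dock [ 0.6 -1.4]
side entry [ 0.6 -0.6]
side stop [-1.2  0.5]
side rod [2.2 1.8]
side flap_front [-1.3 -0.5]
side bar_mid [1.9 1.4]
side bar_edge [2.5 2.4]
side dock [0.9 0.5]
wrist entry [0.9 0.6]
wrist rod [ 0.8 -0.2]
wrist flap_front [-0.1 -0. ]
wrist bar_mid [0.2 1.4]
wrist bar_edge [ 0.7 -0.2]
wrist dock [-2.8  1.4]
wrist [ 0.58914815 -0.17358366  0.20420013] [ 0.7  0.3  0.6 -0.9 -0.7 -0.6 -0.1  1.5  0.5 -0.8 -4.6  1.4]
```

View pics/wrist1.png

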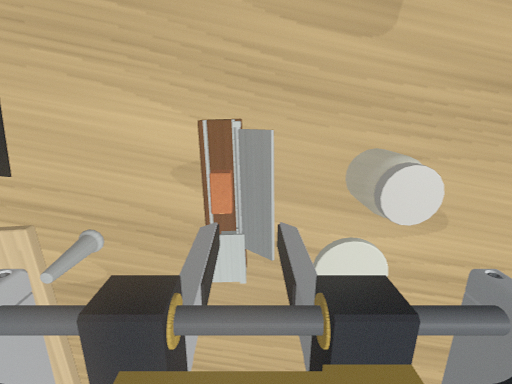

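```bash
cat >> h.py <<'E'
def overlay(n,f,p,out,wax=None,crop=None,z=4,C=None):
    im=cv2.imread('pics/'+f); C=C or cam(n)
    x0,y0,x1,y1=crop; im=cv2.resize(im[y0:y1,x0:x1],None,fx=z,fy=z,interpolation=cv2.INTER_CUBIC)
    def ln(P,c):
        q=(proj(C,d2w(p,np.array(P,float)))+.5-[x0,y0])*z
        cv2.polylines(im,[np.int32(q*8)],False,c,1,cv2.LINE_AA,3)
    ln([(-132,-26,22),(-132,26,22),(66,26,22),(66,-26,22),(-132,-26,22)],(0,255,0))
    ln([(-132,-26,0),(-132,26,0),(66,26,0),(66,-26,0),(-132,-26,0)],(0,160,0))
    ln([(0,-16,53),(0,25,53),(64,25,53),(64,-16,53),(0,-16,53)],(255,0,0))
    a=.7071; ln([(-122,21+3*a,40+3*a),(-122,21+52*a,40+52*a),(22,21+52*a,40+52*a),(22,21+3*a,40+3*a)],(0,0,255))
    ln([(-132,15,30),(0,15,30)],(0,255,255)); ln([(-132,-15,30),(0,-15,30)],(0,255,255))
    if wax is not None:
        ln([(wax-25,-12.5,46),(wax+25,-12.5,46),(wax+25,12.5,46),(wax-25,12.5,46),(wax-25,-12.5,46)],(255,255,0))
    cv2.imwrite('pics/'+out,im)
E
python3 - <<'E'
from h import *
p=[.58965,-.1731,.206]
W=cam('wrist')
# wax x from marks
for n,u in (('wrist',(222.1,187.7)),('scene',(167.9,142.3)),('side',(267.4,275.6))):
    r=least_squares(lambda v:proj(cam(n),d2w(p,(v[0],v[1],22)))[0]-u,[-50,0]); print(n,r.x)
overlay('wrist','wrist1.png',p,'ow1.png',-55,(170,100,300,250))
overlay('scene','scene0.png',p,'os1.png',-55,(110,90,250,200),5)
overlay('side','side0.png',p,'od1.png',-55,(200,210,340,320),5)
E
```

```text
wrist [-49.64872264  -1.45279436]
scene [-45.49416984  -8.61583729]
side [-45.04173114  -2.51154387]
```

View pics/ow1.png

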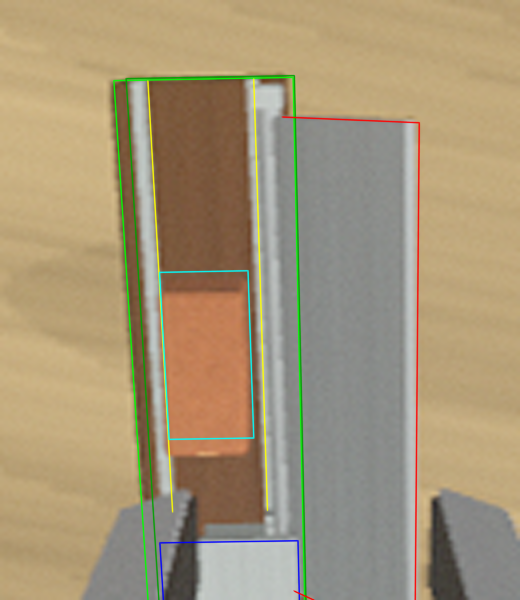

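View pics/os1.png

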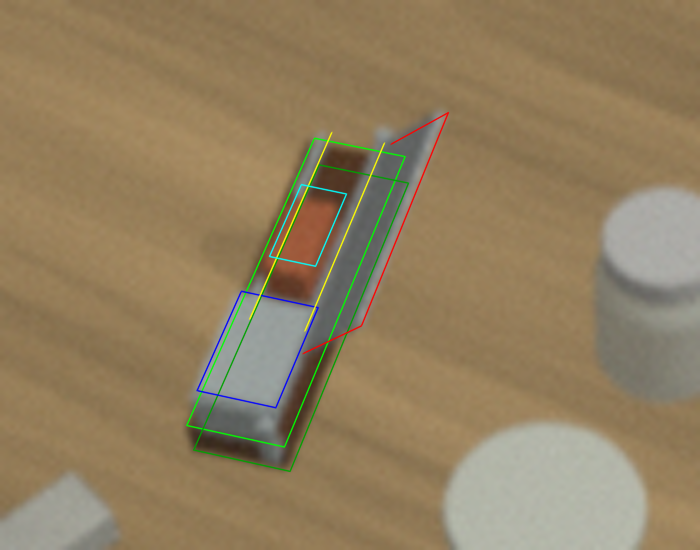

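View pics/od1.png

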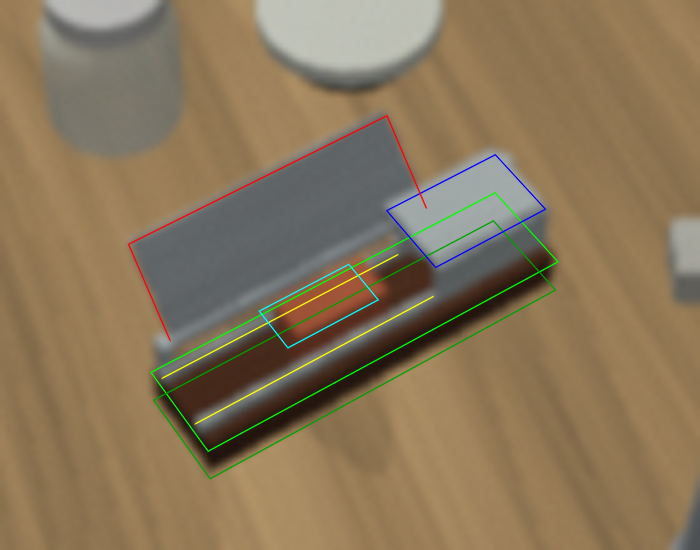

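```bash
python3 - <<'E'
from h import *
p=[.58965,-.1731,.206]
t=d2w(p,(-95,25,0))[0]; t[2]=.115
print(t,delta(t,toolR(p[2],1)))
E
```

```text
[ 0.49154494 -0.16806046  0.115     ] (array([ 3.37769739, -0.2624    , -1.50520464]), array([-2.02976688e-01,  1.75759840e-04,  6.78346985e-05]))
```

Request:
arm_command(
  deltas=[
    {"translation": [0, -0.13, -0.75], "turn": [-0.2, 0, 0]},
    {"translation": [0.6, -0.26, -1.5], "turn": [-0.2, 0, 0]},
    {"translation": [1.2, -0.26, -1.5], "turn": [-0.2, 0, 0]},
    {"translation": [1.8, -0.26, -1.5], "turn": [-0.2, 0, 0]},
    {"translation": [2.4, -0.26, -1.5], "turn": [-0.2, 0, 0]},
    {"translation": [3.0, -0.26, -1.5], "turn": [-0.2, 0, 0]},
    {"translation": [3.2, -0.26, -1.5], "turn": [-0.2, 0, 0]},
    {"translation": [3.2, -0.26, -1.5], "turn": [-0.2, 0, 0]},
    {"translation": [3.2, -0.26, -1.5], "turn": [-0.2, 0, 0]},
  ],
)

```text
time_s: 6.3
ee_pos: [0.4919, -0.168, 0.12]
eef_rot: [-0.707, 1.571, -0.501]
force: [0.7, -1.0, -0.4]
grip_width: 0.0399
```

```bash
python3 - <<'E'
from h import *
p=[.58965,-.1731,.206]
o=ctrl.get_obs()
print(o['ee_pos'])
for n in ['wrist','side','scene']: snap(n,n+'2.png')
overlay('wrist','wrist2.png',p,'ow2.png',-50,(120,60,360,260),3)
im=cv2.imread('pics/side2.png')[190:320,190:340]; cv2.imwrite('pics/od2.png',cv2.resize(im,None,fx=5,fy=4.6))
t=d2w(p,(-95,25,0))[0]; t[2]=.05
print(delta(t,toolR(p[2],1)))
E
```

```text
[ 0.49185414 -0.16803457  0.11995439]
(array([ 2.81463775,  0.00797402, -0.02252781]), array([-0.00198867,  0.01341542,  0.00925701]))
```

View pics/ow2.png

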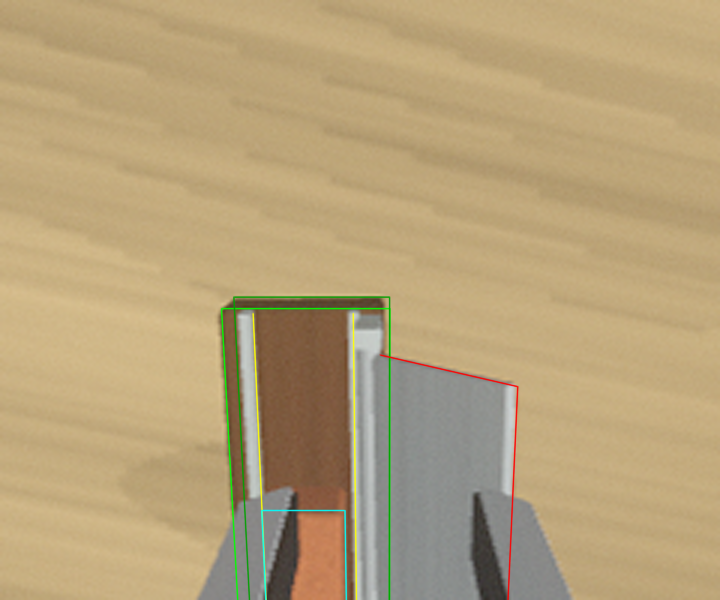

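View pics/od2.png

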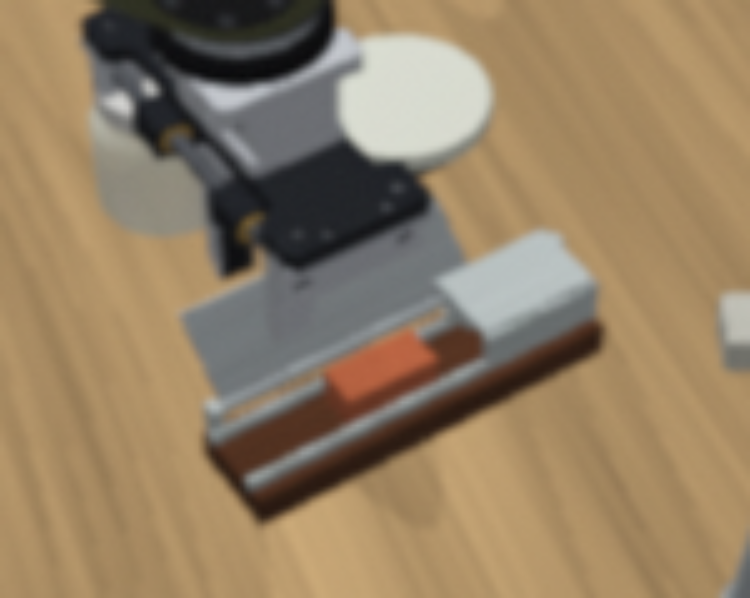

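Request:
arm_command(
  deltas=[
    {"translation": [0.4, 0, 0], "turn": [0, 0, 0]},
    {"translation": [0.8, 0, 0], "turn": [0, 0, 0]},
    {"translation": [1.2, 0, 0], "turn": [0, 0, 0]},
    {"translation": [1.5, 0, 0], "turn": [0, 0, 0]},
    {"translation": [1.8, 0, 0], "turn": [0, 0, 0]},
    {"translation": [2.0, 0, 0], "turn": [0, 0, 0]},
    {"translation": [2.0, 0, 0], "turn": [0, 0, 0]},
  ],
)

```text
time_s: 7.03
ee_pos: [0.4915, -0.1678, 0.0684]
eef_rot: [2.416, 1.57, 2.622]
force: [-0.1, -0.4, 3.4]
grip_width: 0.0397
```

```bash
python3 - <<'E'
from h import *
p=[.58965,-.1731,.206]
o=ctrl.get_obs()
print(o['ee_pos'],o['force'],o['moment'])
for n in ['side','scene']: snap(n,n+'3.png')
im=cv2.imread('pics/side3.png')[190:320,190:340]; cv2.imwrite('pics/od3.png',cv2.resize(im,None,fx=5,fy=4.6))
t=d2w(p,(-95,25,0))[0]; t[2]=.05
print(delta(t,toolR(p[2],1)))
E
```

```text
[ 0.49146921 -0.16780385  0.0684266 ] [-0.10479555 -0.38129577  3.35241337] [ 0.0582625   0.02849134 -0.04169275]
(array([ 0.77852136,  0.00326185, -0.00286164]), array([-0.00073397, -0.00348314,  0.00218987]))
```

View pics/od3.png

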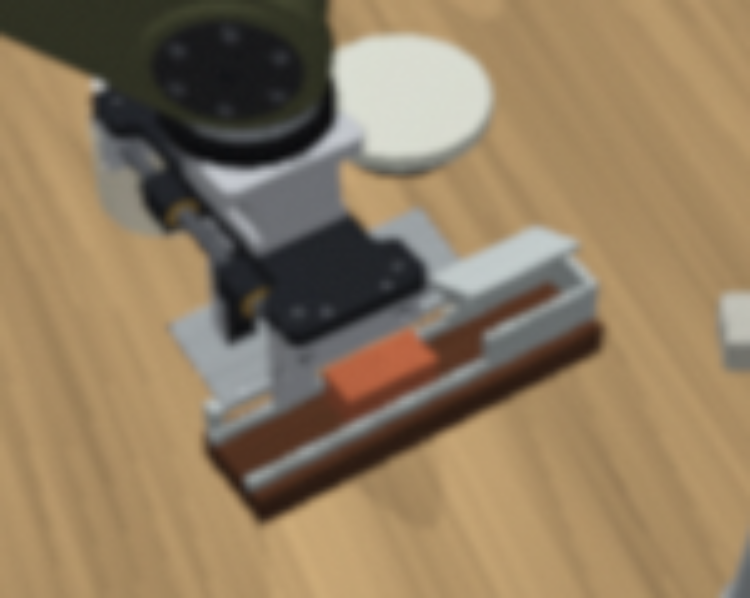

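Request:
arm_command(
  deltas=[
    {"translation": [0.25, 0, 0], "turn": [0, 0, 0]},
    {"translation": [0.5, 0, 0], "turn": [0, 0, 0]},
    {"translation": [0.75, 0, 0], "turn": [0, 0, 0]},
    {"translation": [0.78, 0, 0], "turn": [0, 0, 0]},
    {"translation": [0.78, 0, 0], "turn": [0, 0, 0]},
    {"translation": [0.78, 0, 0], "turn": [0, 0, 0]},
    {"translation": [0.78, 0, 0], "turn": [0, 0, 0]},
    {"translation": [0.78, 0, 0], "turn": [0, 0, 0]},
  ],
)

```text
time_s: 7.8
ee_pos: [0.4921, -0.1681, 0.0507]
eef_rot: [-0.499, 1.57, -0.293]
force: [0.2, 0.5, 6.0]
grip_width: 0.0393
```

```bash
python3 - <<'E'
from h import *
p=[.58965,-.1731,.206]
o=ctrl.get_obs()
print(o['ee_pos'],o['force'],o['moment'])
for n in ['side','scene']: snap(n,n+'4.png')
im=cv2.imread('pics/side4.png')[190:320,190:340]; cv2.imwrite('pics/od4.png',cv2.resize(im,None,fx=5,fy=4.6))
t=d2w(p,(4,25,0))[0]; t[2]=.05
print(delta(t,toolR(p[2],1)))
E
```

```text
[ 0.49207422 -0.16807215  0.05072828] [0.19827942 0.54968661 6.03462375] [ 0.35520675  0.06308498 -0.04299891]
(array([0.03313408, 0.00497241, 3.94019527]), array([-0.00277881,  0.01222031,  0.00658176]))
```

View pics/od4.png

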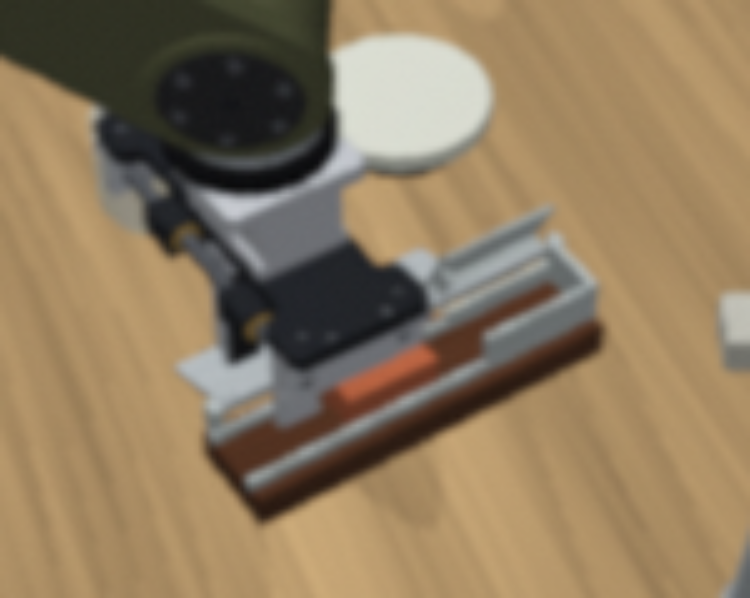

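Request:
arm_command(
  deltas=[
    {"translation": [0, 0, 0.2], "turn": [0, 0, 0]},
    {"translation": [0, 0, 0.4], "turn": [0, 0, 0]},
    {"translation": [0, 0, 0.6], "turn": [0, 0, 0]},
    {"translation": [0, 0, 0.8], "turn": [0, 0, 0]},
    {"translation": [0, 0, 1.0], "turn": [0, 0, 0]},
    {"translation": [0, 0, 1.2], "turn": [0, 0, 0]},
    {"translation": [0, 0, 1.4], "turn": [0, 0, 0]},
    {"translation": [0, 0, 1.6], "turn": [0, 0, 0]},
    {"translation": [0, 0, 1.8], "turn": [0, 0, 0]},
    {"translation": [0, 0, 2.0], "turn": [0, 0, 0]},
    {"translation": [0, 0, 2.0], "turn": [0, 0, 0]},
  ],
)

```text
time_s: 8.82
ee_pos: [0.5411, -0.1574, 0.0502]
eef_rot: [2.286, 1.571, 2.492]
force: [-1.7, 2.1, 5.0]
grip_width: 0.0402
```

```bash
python3 - <<'E'
from h import *
p=[.58965,-.1731,.206]
o=ctrl.get_obs()
print(o['ee_pos'],o['force'],o['moment'])
for n in ['side','scene']: snap(n,n+'5.png')
im=cv2.imread('pics/side5.png')[190:320,190:340]; cv2.imwrite('pics/od5.png',cv2.resize(im,None,fx=5,fy=4.6))
t=d2w(p,(4,25,0))[0]; t[2]=.05
print(delta(t,toolR(p[2],1)))
E
```

```text
[ 0.54109256 -0.15744396  0.05024047] [-1.66328062  2.08598245  5.02541377] [0.5160528  0.29644426 0.03807301]
(array([ 0.01458378, -0.00841056,  1.93585772]), array([-0.00092509,  0.00751849, -0.00033842]))
```

View pics/od5.png

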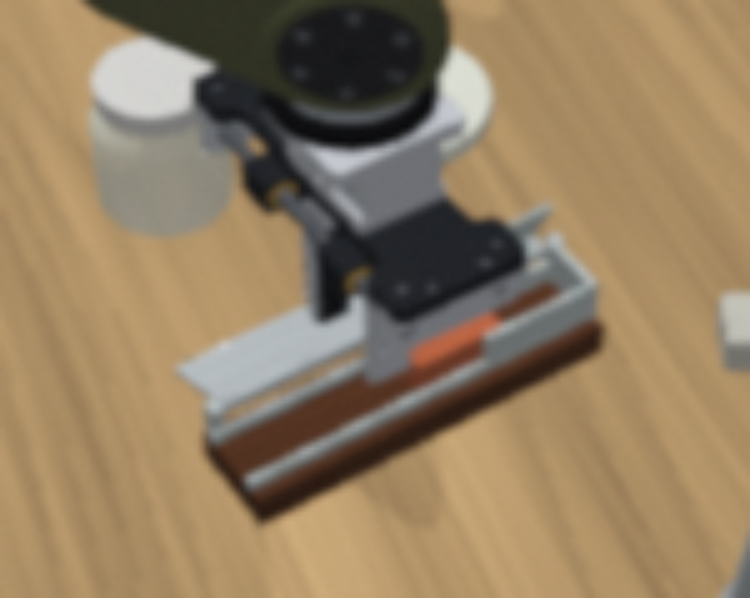

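Sliding along nicely. Continue to just short of home.

Request:
arm_command(
  deltas=[
    {"translation": [0, 0, 0.2], "turn": [0, 0, 0]},
    {"translation": [0, 0, 0.4], "turn": [0, 0, 0]},
    {"translation": [0, 0, 0.6], "turn": [0, 0, 0]},
    {"translation": [0, 0, 0.8], "turn": [0, 0, 0]},
    {"translation": [0, 0, 1.0], "turn": [0, 0, 0]},
    {"translation": [0, 0, 1.2], "turn": [0, 0, 0]},
    {"translation": [0, 0, 1.4], "turn": [0, 0, 0]},
    {"translation": [0, 0, 1.6], "turn": [0, 0, 0]},
    {"translation": [0, 0, 1.75], "turn": [0, 0, 0]},
    {"translation": [0, 0, 1.8], "turn": [0, 0, 0]},
    {"translation": [0, 0, 1.8], "turn": [0, 0, 0]},
  ],
)

```text
time_s: 9.83
ee_pos: [0.5847, -0.1484, 0.0501]
eef_rot: [2.811, 1.57, 3.017]
force: [-3.5, 1.5, 5.2]
grip_width: 0.0403
```

```bash
python3 - <<'E'
from h import *
p=[.58965,-.1731,.206]
o=ctrl.get_obs()
print(o['ee_pos'],o['force'],o['moment'])
for n in ['side','scene','wrist']: snap(n,n+'6.png')
im=cv2.imread('pics/side6.png')[190:320,190:340]; cv2.imwrite('pics/od6.png',cv2.resize(im,None,fx=5,fy=4.6))
t=d2w(p,(4,25,0))[0]; t[2]=.05
print(delta(t,toolR(p[2],1)))
E
```

```text
[ 0.58465221 -0.14841348  0.05008752] [-3.48305592  1.48727035  5.16840631] [0.43870258 0.70061263 0.03956637]
(array([ 0.0060886 , -0.00821829,  0.15460024]), array([-0.00157826, -0.00354918, -0.00320884]))
```

View pics/od6.png

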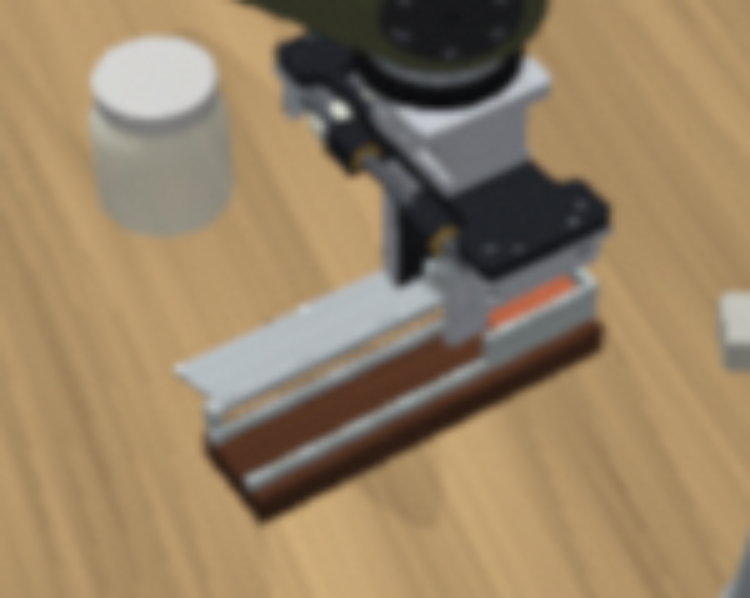

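Request:
arm_command(
  deltas=[
    {"translation": [0, 0, 0.05], "turn": [0, 0, 0]},
    {"translation": [0, 0, 0.1], "turn": [0, 0, 0]},
    {"translation": [0, 0, 0.15], "turn": [0, 0, 0]},
    {"translation": [0, 0, 0.15], "turn": [0, 0, 0]},
    {"translation": [0, 0, 0.15], "turn": [0, 0, 0]},
  ],
)

```text
time_s: 10.4
ee_pos: [0.5877, -0.1478, 0.0501]
eef_rot: [2.845, 1.569, 3.05]
force: [-7.6, 0.7, 6.9]
grip_width: 0.0399
```

Request:
arm_command(
  deltas=[
    {"translation": [0, 0, 0.05], "turn": [0, 0, 0]},
    {"translation": [0, 0, 0.1], "turn": [0, 0, 0]},
    {"translation": [0, 0, 0.1], "turn": [0, 0, 0]},
  ],
)

```text
time_s: 10.65
ee_pos: [0.5881, -0.1478, 0.0501]
eef_rot: [2.912, 1.563, 3.117]
force: [-27.6, -2.5, 19.9]
grip_width: 0.0397
```

```bash
python3 - <<'E'
from h import *
p=[.58965,-.1731,.206]
o=ctrl.get_obs()
print(o['ee_pos'],o['force'],o['moment'])
for n in ['side','scene']: snap(n,n+'7.png')
im=cv2.imread('pics/side7.png')[190:320,240:340]; cv2.imwrite('pics/od7.png',cv2.resize(im,None,fx=6,fy=4.6))
im=cv2.imread('pics/scene7.png')[110:210,120:220]; cv2.imwrite('pics/os7.png',cv2.resize(im,None,fx=6,fy=6))
print(delta(d2w(p,(4,25,50))[0],toolR(p[2],1)))
E
```

```text
[ 0.58813235 -0.14779095  0.05008072] [-27.637044    -2.46675738  19.86654963] [-0.51631809  4.85766825 -0.57880274]
(array([ 0.00344487, -0.0035366 ,  0.01275706]), array([-0.01303857, -0.07896644, -0.01995152]))
```

View pics/od7.png

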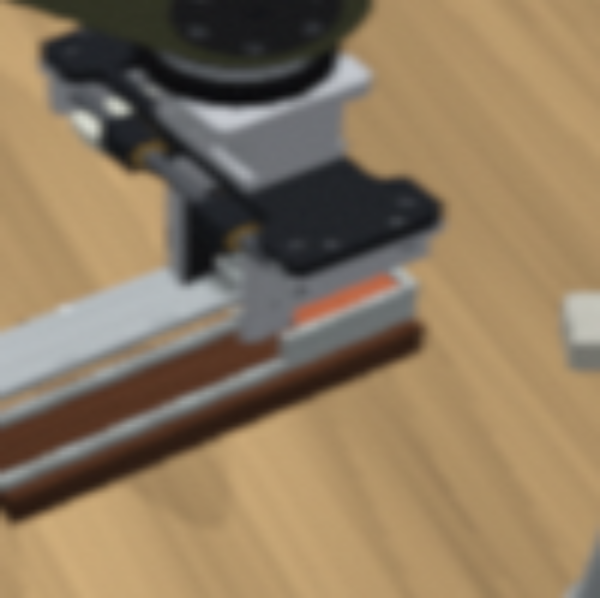

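View pics/os7.png

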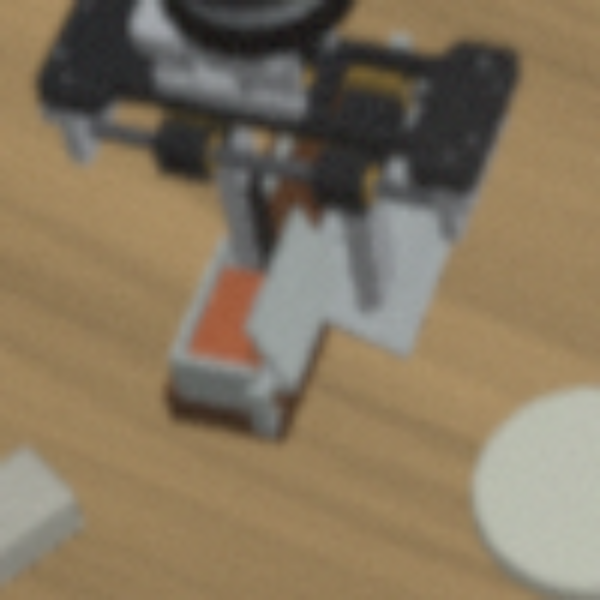

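Request:
arm_command(
  deltas=[
    {"translation": [0, 0, -0.1], "turn": [0, 0, 0]},
    {"translation": [0, 0, -0.2], "turn": [0, 0, 0]},
    {"translation": [0, 0, -0.4], "turn": [0, 0, 0]},
    {"translation": [0, 0, -0.7], "turn": [0, 0, 0]},
    {"translation": [0, 0, -1.0], "turn": [0, 0, 0]},
    {"translation": [0, 0, -1.4], "turn": [0, 0, 0]},
    {"translation": [0, 0, -1.8], "turn": [0, 0, 0]},
    {"translation": [0, 0, -2.2], "turn": [0, 0, 0]},
    {"translation": [0, 0, -2.5], "turn": [0, 0, 0]},
    {"translation": [0, 0, -2.6], "turn": [0, 0, 0]},
    {"translation": [0, 0, -2.6], "turn": [0, 0, 0]},
  ],
)

```text
time_s: 11.67
ee_pos: [0.5272, -0.1607, 0.0504]
eef_rot: [-0.475, 1.57, -0.269]
force: [0.1, 2.5, 5.0]
grip_width: 0.0399
```

```bash
python3 - <<'E'
from h import *
o=ctrl.get_obs()
print(o['ee_pos'],o['force'])
for n in ['side','scene']: snap(n,n+'8.png')
a=cv2.resize(cv2.imread('pics/side8.png')[190:320,240:340],(390,507)); b=cv2.resize(cv2.imread('pics/scene8.png')[110:210,120:220],(400,507)); cv2.imwrite('pics/o8.png',np.hstack([a,b]))
E
```

```text
[ 0.52716944 -0.16067901  0.05039766] [0.07239435 2.50510872 4.99882151]
```

View pics/o8.png

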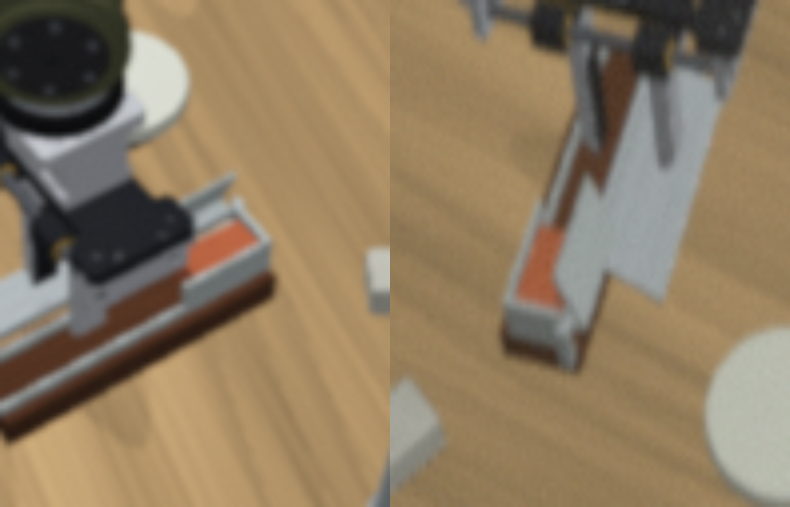

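The compound stays against the stop and the fingers are clear of the pocket. Next I lift the fingers to let the flap shut.

Request:
arm_command(
  deltas=[
    {"translation": [-0.3, 0, 0], "turn": [0, 0, 0]},
    {"translation": [-0.6, 0, 0], "turn": [0, 0, 0]},
    {"translation": [-0.9, 0, 0], "turn": [0, 0, 0]},
    {"translation": [-1.2, 0, 0], "turn": [0, 0, 0]},
    {"translation": [-1.5, 0, 0], "turn": [0, 0, 0]},
    {"translation": [-1.9, 0, 0], "turn": [0, 0, 0]},
    {"translation": [-2.4, 0, 0], "turn": [0, 0, 0]},
    {"translation": [-3.0, 0, 0], "turn": [0, 0, 0]},
    {"translation": [-3.7, 0, 0], "turn": [0, 0, 0]},
    {"translation": [-4.4, 0, 0], "turn": [0, 0, 0]},
    {"translation": [-5.0, 0, 0], "turn": [0, 0, 0]},
    {"translation": [-5.0, 0, 0], "turn": [0, 0, 0]},
  ],
)

```text
time_s: 12.77
ee_pos: [0.528, -0.1608, 0.1783]
eef_rot: [-0.551, 1.566, -0.345]
force: [0.8, -0.0, -0.1]
grip_width: 0.0401
```

Request:
arm_command(
  deltas=[
    {"translation": [0, 0, -0.7], "turn": [0, 0, 0]},
    {"translation": [0, 0, -1.5], "turn": [0, 0, 0]},
    {"translation": [0, 0, -1.5], "turn": [0, 0, 0]},
    {"translation": [0, 0, -1.5], "turn": [0, 0, 0]},
    {"translation": [0, 0, -1.5], "turn": [0, 0, 0]},
    {"translation": [0, 0, -1.5], "turn": [0, 0, 0]},
  ],
)

```text
time_s: 13.27
ee_pos: [0.4908, -0.1681, 0.1747]
eef_rot: [2.306, 1.57, 2.512]
force: [-0.3, -0.1, 0.6]
grip_width: 0.0401
```

```bash
python3 - <<'E'
from h import *
o=ctrl.get_obs()
print(o['ee_pos'],o['force'],o['time_s'])
for n in ['side','scene','wrist']: snap(n,n+'9.png')
a=cv2.resize(cv2.imread('pics/side9.png')[190:320,240:340],(390,507)); b=cv2.resize(cv2.imread('pics/scene9.png')[110:210,120:220],(400,507)); cv2.imwrite('pics/o9.png',np.hstack([a,b]))
p=[.58965,-.1731,.206]
overlay('wrist','wrist9.png',p,'ow9.png',None,(140,100,330,290),3)
E
```

```text
[ 0.49083393 -0.16805197  0.17466458] [-0.30387554 -0.09141331  0.6047414 ] 13.2667
```

View pics/o9.png

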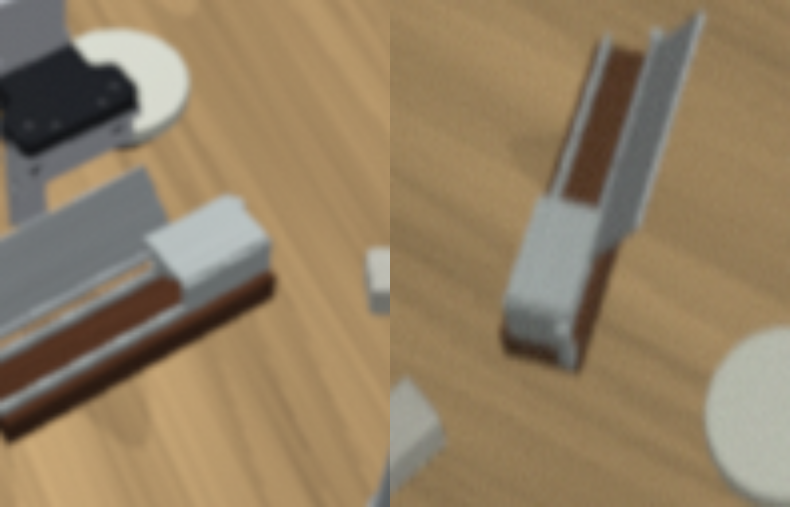

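View pics/ow9.png

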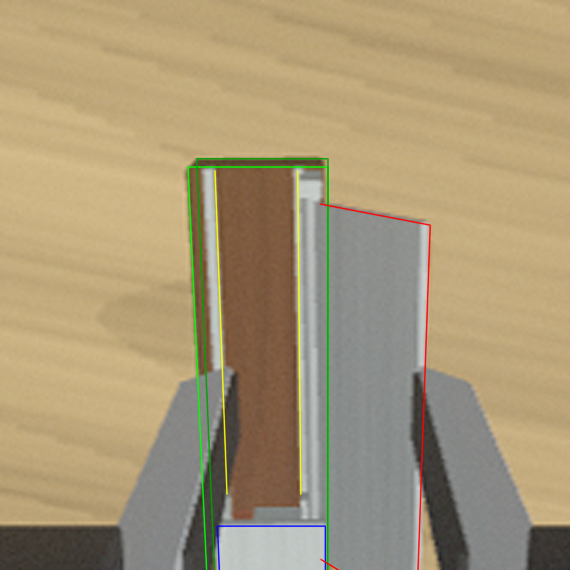

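The flap is shut level, with its blue outline and the press bar matching the shut pose. The compound is out of sight underneath, and the arm is clear.

```bash
python3 -c "
from h import *
print(ctrl.hand_in())"
```

```text
the job is handed in; nothing more can be done
None
```

I pushed the compound home and the flap is shut over it. The job was handed in at about 13.5 s; the hand-in gives no verdict.

- **Opening the flap:** One fingertip pressed the steel bar down with about 6 N. It held there for about 0.4 s with the compound still outside.
- **Pushing home:** With the flap held open, the other fingertip pushed the compound along the channel. Contact rose to about 28 N at the position I had worked out for "fully home", so it was hard against the back stop.
- **Drawing out:** I pulled the fingers back along the channel before lifting them. The picture taken before the lift shows the compound still at the stop.

**Last checks:** The pictures show the flap level, matching the shut outline, with no compound left in the open channel. The arm is clear and reads almost no force. The solder disc and spare bar appear in the last pictures and look unmoved. I did not check the jar or ring stick after the lift, but no move met unexpected force.

**Disagreements:** The networks' marks differed from each other by 2–4 pixels. They put the compound at x = -45 to -50 mm, and one view put it 9 mm off centre. I used -50 mm on the centre line from the wrist picture, and the push confirmed it.

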